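# Rinse the last tumbler, rack it and shut the keeper bar

## Task

Take the metal tumbler that stands upside down on the counter, press it, still upside down, onto the glass rinser's sprung plate until the plate is fully down and keep it down for half a second. Then stand it upside down on the rubber pad in the free bay of the tumbler rack, let go, and swing the rack's hinged keeper bar shut until it snaps into its catch. Leave the other tumblers and the salt jar and bowl where they are.

Things in the scene. Friction and masses are not known exactly. Their poses are not given: they have to be found in the camera images.
- tumbler: The tumbler to rinse: plain metal, round, upside down and alone on the counter in front of the rinser. 75 mm high, straight wall 52 mm across, with a 56 mm rim bead over the lowest 5 mm; 0.13 kg or so. Origin: centre of its underside (the rim), z up
- rinser: Glass rinser, fixed: square steel drip tray 110 x 110 x 16 mm, a black round collar 80 mm across on it up to 30 mm, and above that the sprung plate. Origin: centre of its underside on the counter
- rinser_top (a point): Centre of the top face of the rinser's sprung plate (grey disc, 68 mm across, with dark spokes); 48 mm above the counter when up, 38 mm when fully down
- rinser_plate (a joint): Travel of the sprung plate (m): 0 up, 0.010 fully down; it starts to move at 3 N and takes 9 N at the bottom
- rack: Fixed steel tumbler rack: floor plate 100 (x) by 275 mm (y), 8 mm thick, three bays in a row at y = -70, 0, +70 mm, x = 0, each 66 mm wide between fins with tops 30 mm above the counter; rail behind (inner face x = +38 mm, top 35 mm above the counter), open in front (-x), where the keeper bar closes. Two bays hold tumblers, one is free. Origin: on the counter under the middle bay's centre
- drip_pad: Dark rubber pad, 54 mm across, flat, on the floor of the free bay (centred in it). Origin: its centre on the bay floor, 8 mm above the counter
- keeper (a joint): Angle of the keeper bar (rad): 0 shut, along the rack's front (from the hinge to the rack's +y); grows as the free end swings out to the rack's -x. The free end meets the catch's sprung roller at about 0.07, passes it at about 0.035 (some 6 N at the end) and snaps to 0. It stays where it is left
- keeper_hinge (a point): Vertical hinge axis of the keeper bar, at the bar's mid height, 35 mm above the counter; in the rack's frame at x = -45, y = -115 mm. The bar is a flat dark steel strip on edge, 8 mm thick, 14 mm high (28 to 42 mm above the counter)
- keeper_tip (a point): Centre of the bar's round free end (10 mm across), 225 mm from the hinge. A black thumb peg, 12 mm across, stands on the bar at 195 mm from the hinge, its top 61 mm above the counter
- rack_cup_a: A tumbler like the one to rinse, already upside down in a bay of the rack. Origin: centre of its underside
- rack_cup_b: A tumbler like the one to rinse, already upside down in a bay of the rack. Origin: centre of its underside
- salt_jar: White jar with steel cap, 52 mm across, 70 mm high, near the rack's hinge end; bystander
- bowl: White bowl, 120 mm across, 55 mm high; bystander

How it is judged:
On the way, in this order (a step that is already met when the one before it is completed fails the run):
1. the tumbler, upside down, presses the rinser's plate fully down (at least 8.5 of its 10 mm) for half a second (value of joint rinser_plate above 0.0085 m and contact force between tumbler and rinser above 3 N and horizontal distance between tumbler and rinser_top below 0.04 m and angle between tumbler's own z axis and vertical below 0.2 rad), for 0.5 s.
2. the tumbler stands upside down on the floor of the free bay, within 12 mm of the pad's centre, and is let go while the keeper bar is still open (horizontal distance between tumbler and drip_pad below 0.012 m and z of tumbler in the frame of drip_pad below 0.006 m and angle between tumbler's own z axis and vertical below 0.1 rad and contact force between tumbler and the fingers below 0.1 N and value of joint keeper above 0.1 rad), for 0.2 s.
3. the keeper bar is swung shut past its sprung roller into the catch (within 0.02 rad, that is 4 mm at its end, of fully shut) (value of joint keeper below 0.02 rad), for 0.3 s.
At the end, for the whole second after the job is handed in: The keeper bar is shut in its catch (within 0.02 rad), the rinsed tumbler stands at rest and upside down on the floor of the bay that was free, within 12 mm of the pad's centre and upright within 0.1 rad, the rinser's plate is up again, and the robot touches nothing (value of joint keeper below 0.02 rad and horizontal distance between tumbler and drip_pad below 0.012 m and z of tumbler in the frame of drip_pad below 0.006 m and angle between tumbler's own z axis and vertical below 0.1 rad and linear speed of tumbler below 0.02 m/s and value of joint rinser_plate below 0.002 m and contact force between each of the arm, the fingers and anything else below 0.1 N).
It fails at once if a tumbler already in the rack is tipped by more than 0.3 rad or moved by more than 25 mm (angle between any of rack_cup_a, rack_cup_b's own z axis and vertical above 0.3 rad or distance of any of rack_cup_a, rack_cup_b from where it was at the start of the episode above 0.025 m).
It fails at once if the tumbler to rinse is tipped by more than 0.5 rad (angle between tumbler's own z axis and vertical above 0.5 rad).
It fails at once if the salt jar or the bowl is moved by more than 30 mm (distance of any of salt_jar, bowl from where it was at the start of the episode above 0.03 m).
It also fails if it takes over 58 s, if anything falls off the work surface, if the arm or the gripper's body presses on something with over 40 N, if the wrist force passes 120 N, or if a joint passes its speed limit or range.

## Robot

A 7-joint arm with a two-finger parallel gripper is mounted at the origin on the work surface. World frame = base frame: x ahead of the robot, y to its left, z up, the work surface at z = 0. Lengths are in m, angles in rad, forces in N, time in s.
With the tool pointing down it reaches from about 0.4 to 0.85 m from the base axis. Payload 4.5 kg.
Tool frame: the origin (TCP) lies midway between the tips of the shut fingers; the grasp point (between the pads) lies 19 mm behind it; y points along the fingers, z is the direction in which the jaws open and shut, and the axes are right-handed (so a half turn about y gives the same grasp; the last joint's range is limited). The gripper opens to 88 mm and grips with 3 to 60 N. Pads are 18 mm wide; open, the fingers measure 123 mm over their backs; the gripper's body (75 mm by 187 mm) begins 45 mm behind the grasp point.
Start: joints at [1.192, 0.689, -0.195, 1.565, 0.157, 0.902, -0.215], TCP at [0.251, -0.573, 0.239] pointing down, gripper open.
Joint ranges: [-3.01, 3.01], [-0.46, 2.08], [-1.47, 1.51], [0.13, 2.56], [-1, 4.14], [0.04, 2.09], [-2.66, 2.66]. Speed limits (rad/s): [2.57, 2.57, 3.14, 3.14, 3.14, 3.14, 3.14].

## Interface

Orientations are given as a unit quaternion [x, y, z, w].
In Python, from plant import r, snapshot, get_calibration, job, boxes_of gives the robot as it stands. The module is installed in compiled form; this text tells all that it offers.
- The arm moves only by the shell command python3 -m handwheel 'ROWS' [OPENING] [FORCE]. ROWS is JSON, a list that holds one entry, the list of rows, each a list of 6 numbers: the shift along the tool's x, y, z as a fraction of full scale, then the turn, a rotation vector about the tool's x, y, z as a fraction of full scale. In form: [[[x, y, z, wx, wy, wz], ...]]. A call has 1 to 12 rows; each row is the pose to reach, as a shift and turn from the pose commanded when the call began, along the tool's axes at that moment, turning the shorter way round; what a row does not reach only later rows make up. Full scale, the value 1, is 100 cm for a shift and 180 degrees for a turn. A row lasts 1/12 s, in which the tool goes at most 41.7 mm and 7.16 degrees, less where a joint would pass 70% of its speed; a pose out of reach is approached as far as the arm can. A call with a number of a shift or a turn outside -1 to 1 is refused whole. A call with a gripper value outside its range is refused whole. OPENING is the opening, from -1 (shut) to 1 (fully open), set as the call begins (- or left out, the last holds). The fingers move at their own pace and stop on an object; FORCE is the grip in N (left out, the last holds). Time passes only in rows, so rows that repeat a pose let the fingers close. It gives the time, the measured TCP pose, the force and the opening at its end, in the units of the state.
- r.get_state(): the state, without advancing time (a new reading comes with each control period).
- snapshot(name): name is "side" or "top"; returns the picture (420x560x3 uint8, red, green, blue); there is no depth.
- get_calibration(name): a dict with "fx", "fy", "cx", "cy" (pixels), "T" (4x4, takes a point from camera to world coordinates). Camera axes: x right, y down, z forward; pixel columns grow to the right and rows downward; lengths in m; the calibration is good to about 2 mm. A picture is of the moment at which its call begins. get_calibration takes no time and is no camera call.
- job.finish_job(): hands the job in, once; it reports no verdict.
Trained networks look in the newest picture that a camera, given by its name, has taken for a name from the list of things; names that differ only in an ending like _2 or _b are one class to them, and where a whole thing is asked for, a point or a joint stands for the part that bears it (a point fixed in the world has none). Each returns a list of dicts, best first, with "confidence" (0 to 1); they miss things now and then, are a little off and sometimes report something else, mostly with a low value. They report only what shows in the picture. A call takes as long as a camera call.
- boxes_of(thing, camera): "bbox" ([left, top, right, bottom] in pixels, round what is visible of it).
The state is a dict: "clock": time; "q": joint angles; "qd": joint speeds; "joint_torque": joint torques, N m; "tool_pos": TCP position; "eef_rot": TCP orientation; "contact_force": force on the tool from outside, world axes, zero at the start; "moment": the same for the moment, N m; "opening": opening from 0.0 (shut) to 1.0 (fully open).
Only numpy, scipy, OpenCV 4.12 (cv2) and the standard library are available. Lean on these libraries where they do the work, as an engineer would, in place of code of your own. Each camera call takes 0.05 s, during which the arm holds its last target. There are 200 camera calls.

## Working session

There is one attempt and no reset: what is moved stays moved. The work goes in short steps, Python scripts to look and compute and a shell command to move; the robot and the scene stay as the last step left them, time stands still between calls to the robot, and variables do not carry over. Pictures are saved under pics/ and viewed, about 8 in all and at most 12, crops included, and the job is handed in when it is done.

```bash
mkdir -p pics; python3 - <<'E'
from plant import r, snapshot, get_calibration, boxes_of
import cv2, numpy as np
print(r.get_state())
for c in ["top","side"]:
    im=snapshot(c); cv2.imwrite(f"pics/{c}0.png",im[:,:,::-1])
    k=get_calibration(c); print(c,k)
    for t in ["tumbler","rinser","rinser_top","rack","drip_pad","keeper","keeper_tip","rack_cup_a","salt_jar","bowl"]:
        try: print(t,[([round(x) for x in b["bbox"]],round(b["confidence"],2)) for b in boxes_of(t,c)])
        except Exception as e: print(t,e)
E
```

```text
{'clock': 0.0, 'q': array([ 1.19180004,  0.6899265 , -0.19451686,  1.5663609 ,  0.15727259,
        0.90247771, -0.21508202]), 'qd': array([-1.12461164e-03, -1.89923446e-03, -2.39237067e-04,  1.92140108e-03,
        2.36425319e-04, -4.88948120e-05,  1.67667534e-04]), 'joint_torque': array([ 1.14970530e-04, -5.27562439e+01, -1.26678865e+00, -1.53433585e+01,
       -5.25286503e-02,  6.42881845e-03,  1.58495814e-04]), 'tool_pos': array([ 0.2504416 , -0.57193878,  0.23794147]), 'eef_rot': array([-0.14510975,  0.69270013, -0.69148378,  0.14477523]), 'contact_force': array([ 0.31916763,  0.0274833 , -0.11456187]), 'moment': array([0.00537499, 0.00611751, 0.04036766]), 'opening': 0.9995583893746592}
top {'fx': 401.3959047411482, 'fy': 401.3959047411482, 'cx': 269.51956321270427, 'cy': 209.52030365225045, 'T': array([[-0.0032432 , -0.97847311,  0.20634886,  0.36744064],
       [-0.99999115,  0.00262045, -0.00329118, -0.04771094],
       [ 0.0026796 , -0.2063577 , -0.97847295,  1.11099992],
       [ 0.        ,  0.        ,  0.        ,  1.        ]])}
tumbler [([306, 252, 328, 269], 0.79), (
[... 698 characters left out ...]
7],
       [-0.26418528,  0.69289476, -0.67089715,  0.66252768],
       [-0.01477061, -0.69843594, -0.71552014,  0.81183199],
       [ 0.        ,  0.        ,  0.        ,  1.        ]])}
tumbler [([342, 166, 373, 207], 0.96)]
rinser [([259, 271, 323, 383], 0.69), ([248, 146, 311, 189], 0.63)]
rinser_top [([266, 146, 294, 168], 0.68), ([248, 147, 308, 190], 0.31)]
rack [([142, 268, 324, 406], 0.59)]
drip_pad [([195, 310, 224, 334], 0.76)]
keeper [([260, 269, 324, 382], 0.83)]
keeper_tip [([260, 271, 325, 384], 0.73)]
rack_cup_a [([213, 255, 243, 308], 0.68), ([166, 314, 207, 368], 0.66)]
salt_jar [([218, 184, 244, 224], 0.58)]
bowl [([334, 105, 384, 142], 0.96), ([142, 269, 324, 404], 0.6)]
```

```bash
python3 - <<'E'
import cv2,numpy as np
a=cv2.imread("pics/top0.png")[140:300,110:440]; b=cv2.imread("pics/side0.png")[90:420,120:420]
cv2.imwrite("pics/t1.png",cv2.resize(a,None,fx=2.4,fy=2.4,interpolation=cv2.INTER_CUBIC))
cv2.imwrite("pics/s1.png",cv2.resize(b,None,fx=1.8,fy=1.8,interpolation=cv2.INTER_CUBIC))
E
```

```text
(no output)
```

View pics/t1.png

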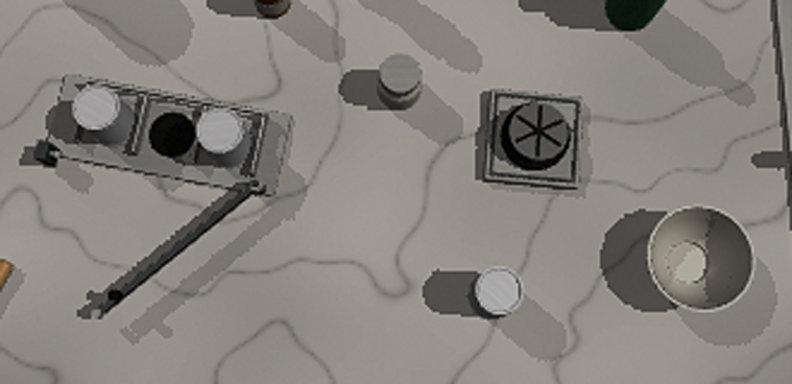

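View pics/s1.png

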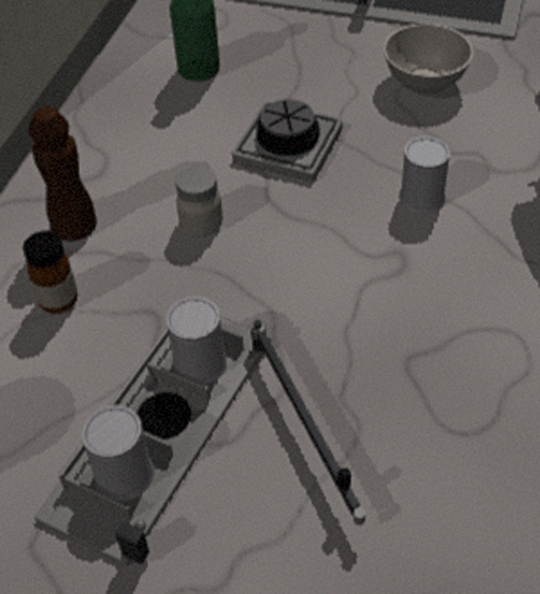

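The top view shows the free bay in the middle, with the pad at crop (172,134). The tumbler is at (498,291), the rinser at (538,135), and the bar is open from the hinge (257,186) to the tip near (99,308). The side view agrees. Next I'll turn these pixels into positions at their known heights.

```bash
cat > h.py <<'E'
import numpy as np
from plant import get_calibration
def ray(c,u,v,z):
    k=get_calibration(c);T=np.array(k["T"]);d=T[:3,:3]@[(u-k["cx"])/k["fx"],(v-k["cy"])/k["fy"],1]
    return (T[:3,3]+d*(z-T[2,3])/d[2])[:2]
E
python3 - <<'E'
from h import *
P=dict(tumbler=((498,291),(427,153),.075),rinser=((538,135),(289,119),.048),cupA=((96,107),(113,431),.083),cupB=((220,131),(195,318),.083),pad=((172,134),(164,414),.009),hinge=((257,186),(259,330),.042),peg=((115,296),(344,474),.061),tip=((99,310),(360,514),.035),jar=((401,72),(196,180),.07))
R={}
for n,(t,s,z) in P.items():
    a=ray("top",t[0]/2.4+110,t[1]/2.4+140,z);b=ray("side",s[0]/1.8+120,s[1]/1.8+90,z);R[n]=(a+b)/2;print(n,a.round(4),b.round(4),R[n].round(4),"reach",np.hypot(*R[n]).round(3))
d=R["cupA"]-R["cupB"];print("cup dist",np.hypot(*d),"mid",(R["cupA"]+R["cupB"])/2,"yaw",np.arctan2(-d[0],d[1]))
e=R["peg"]-R["hinge"];print(np.hypot(*e),np.arctan2(-e[0],e[1]))
from plant import r; from scipy.spatial.transform import Rotation as Ro
print(Ro.from_quat(r.get_state()["eef_rot"]).as_matrix().round(3))
E
```

```text
tumbler [ 0.4498 -0.174 ] [ 0.4501 -0.1712] [ 0.45   -0.1726] reach 0.482
rinser [ 0.6281 -0.2277] [ 0.6292 -0.2219] [ 0.6286 -0.2248] reach 0.668
cupA [0.6526 0.2653] [0.6511 0.2666] [0.6518 0.266 ] reach 0.704
cupB [0.625  0.1276] [0.6239 0.1294] [0.6244 0.1285] reach 0.638
pad [0.64   0.1966] [0.6395 0.1958] [0.6397 0.1962] reach 0.669
hinge [0.5712 0.0908] [0.5709 0.0976] [0.571  0.0942] reach 0.579
peg [0.4468 0.2392] [0.4486 0.2433] [0.4477 0.2412] reach 0.509
tip [0.4334 0.2631] [0.4291 0.2629] [0.4313 0.263 ] reach 0.505
jar [ 0.6962 -0.072 ] [ 0.694  -0.0674] [ 0.6951 -0.0697] reach 0.699
cup dist 0.14016596773345724 mid [0.63812527 0.19723499] yaw -0.19688095848534856
0.19189969333953383 0.6980470702558236
[[-0.916  0.     0.401]
 [-0.401 -0.    -0.916]
 [-0.    -1.     0.   ]]
```

```bash
python3 -m handwheel '[[[-0.343,0,-0.286,0,-0.306,0],[-0.343,0,-0.286,0,-0.306,0],[-0.343,0,-0.286,0,-0.306,0],[-0.343,0,-0.286,0,-0.306,0],[-0.343,0,-0.286,0,-0.306,0],[-0.343,0,-0.286,0,-0.306,0],[-0.343,0,-0.286,0,-0.306,0],[-0.343,0,-0.286,0,-0.306,0],[-0.343,0,-0.286,0,-0.306,0],[-0.343,0,-0.286,0,-0.306,0],[-0.343,0,-0.286,0,-0.306,0],[-0.343,0,-0.286,0,-0.306,0]]]' 1 30
cat >> h.py <<'E'
def shift(x,y,z):
    from plant import r; from scipy.spatial.transform import Rotation as Ro
    s=r.get_state();M=Ro.from_quat(s["eef_rot"]).as_matrix()
    print("t",s["clock"],"pos",s["tool_pos"].round(4),"F",s["contact_force"].round(1),"jaw deg",np.degrees(np.arctan2(M[1,2],M[0,2])).round(1),"open",round(s["opening"],3))
    print("tool shift",(M.T@(np.array([x,y,z])-s["tool_pos"])).round(4),"\n",M.round(3))
E
python3 -c "from h import *;shift(.45,-.1726,.038)"
```

```text
clock: 2.1
tool_pos: [0.4542, -0.1655, 0.2396]
eef_rot: [0.449, -0.544, 0.544, -0.454]
contact_force: [0.1, 1.0, -0.1]
opening: 1.0
t 2.1 pos [ 0.4542 -0.1655  0.2396] F [ 0.1  1.  -0.1] jaw deg -10.6 open 1.0
tool shift [ 0.0087  0.2015 -0.0036] 
 [[-0.184  0.005  0.983]
 [-0.983  0.004 -0.184]
 [-0.005 -1.     0.004]]
```

```bash
python3 -m handwheel '[[[0,0,0,0,0,0],[0,0,0,0,0,0],[0,0,0,0,0,0]]]' >/dev/null
python3 -c "from h import *;shift(.45,-.1726,.038)"
```

```text
t 2.35 pos [ 0.4493 -0.1747  0.2386] F [ 0.9  0.3 -0.6] jaw deg -11.4 open 1.0
tool shift [-0.0024  0.2006  0.0004] 
 [[-0.198 -0.001  0.98 ]
 [-0.98  -0.001 -0.198]
 [ 0.001 -1.    -0.001]]
```

```bash
python3 -m handwheel '[[[-0.002,0.03,0,0,0,0],[-0.002,0.06,0,0,0,0],[-0.002,0.09,0,0,0,0],[-0.002,0.12,0,0,0,0],[-0.002,0.15,0,0,0,0],[-0.002,0.17,0,0,0,0],[-0.002,0.185,0,0,0,0],[-0.002,0.195,0,0,0,0],[-0.002,0.2,0,0,0,0],[-0.002,0.2,0,0,0,0],[-0.002,0.2,0,0,0,0]]]' >/dev/null
python3 -m handwheel '[[[0,0,0,0,0,0],[0,0,0,0,0,0],[0,0,0,0,0,0],[0,0,0,0,0,0],[0,0,0,0,0,0],[0,0,0,0,0,0],[0,0,0,0,0,0],[0,0,0,0,0,0],[0,0,0,0,0,0],[0,0,0,0,0,0]]]' -1 30
python3 -c "from h import *;shift(.6286,-.2248,.130)"
```

```text
clock: 4.1
tool_pos: [0.4511, -0.171, 0.039]
eef_rot: [0.448, -0.546, 0.547, -0.449]
contact_force: [1.1, 0.1, 4.4]
opening: 0.58
t 4.1 pos [ 0.4511 -0.171   0.039 ] F [1.1 0.1 4.4] jaw deg -11.3 open 0.58
tool shift [ 0.0181 -0.0908  0.1846] 
 [[-0.195  0.001  0.981]
 [-0.981 -0.    -0.195]
 [-0.    -1.     0.001]]
```

```bash
python3 -m handwheel '[[[0,-0.02,0,0,0,0],[0,-0.045,0,0,0,0],[0,-0.07,0,0,0,0],[0.003,-0.09,0.02,0,0,0],[0.006,-0.09,0.05,0,0,0],[0.009,-0.09,0.08,0,0,0],[0.012,-0.09,0.11,0,0,0],[0.015,-0.09,0.14,0,0,0],[0.018,-0.09,0.165,0,0,0],[0.018,-0.09,0.18,0,0,0],[0.018,-0.09,0.184,0,0,0],[0.018,-0.09,0.184,0,0,0]]]' >/dev/null
python3 -m handwheel '[[[0,0,0,0,0,0],[0,0,0,0,0,0],[0,0,0,0,0,0]]]' >/dev/null
python3 - <<'E'
from h import *;shift(.6286,-.2248,.077)
from plant import *; import cv2
a=snapshot("side")[60:220,200:420,::-1];b=snapshot("top")[100:270,260:440,::-1]
a=cv2.resize(a,(400,291));b=cv2.resize(b,(400,378));a=cv2.copyMakeBorder(a,0,87,0,0,0)
cv2.imwrite("pics/g.png",np.hstack([a,b]))
E
```

```text
t 5.35 pos [ 0.6262 -0.2244  0.1286] F [ 0.5  0.3 -1.6] jaw deg -11.2 open 0.579
tool shift [-0.0001  0.0516  0.0026] 
 [[-0.195 -0.002  0.981]
 [-0.981 -0.    -0.195]
 [ 0.    -1.    -0.002]]
```

View pics/g.png

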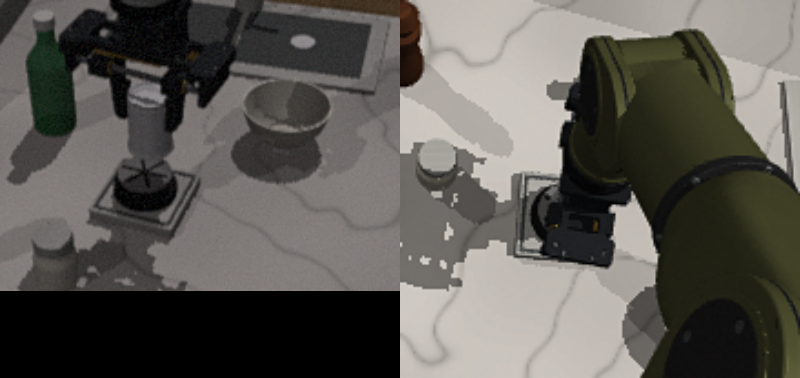

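The tumbler is held upright (left half, at (150,110)) and centred above the rinser plate. I'll press down now.

```bash
python3 -m handwheel '[[[0,0.015,0.001,0,0,0],[0,0.03,0.002,0,0,0],[0,0.038,0.002,0,0,0],[0,0.042,0.002,0,0,0],[0,0.045,0.002,0,0,0],[0,0.048,0.002,0,0,0],[0,0.05,0.002,0,0,0],[0,0.052,0.002,0,0,0],[0,0.053,0.002,0,0,0],[0,0.053,0.002,0,0,0],[0,0.053,0.002,0,0,0]]]'
python3 -c "from h import *;shift(.6286,-.2248,.077)"
```

```text
clock: 6.37
tool_pos: [0.6282, -0.2248, 0.077]
eef_rot: [-0.449, 0.547, -0.546, 0.448]
contact_force: [-6.9, 1.3, 10.8]
opening: 0.58
t 6.3667 pos [ 0.6282 -0.2248  0.077 ] F [-6.9  1.3 10.8] jaw deg -11.3 open 0.58
tool shift [-0.0001  0.      0.0004] 
 [[-0.196 -0.002  0.981]
 [-0.981 -0.    -0.196]
 [ 0.001 -1.    -0.002]]
```

```bash
python3 -m handwheel '[[[0,0.001,0,0,0,0],[0,0.002,0,0,0,0],[0,0.002,0,0,0,0],[0,0.002,0,0,0,0],[0,0.002,0,0,0,0],[0,0.002,0,0,0,0],[0,0.002,0,0,0,0],[0,0.002,0,0,0,0],[0,0.002,0,0,0,0],[0,0.002,0,0,0,0],[0,0.002,0,0,0,0],[0,0.002,0,0,0,0]]]'
python3 - <<'E'
from h import *;shift(.639,.1966,.15)
from plant import *; import cv2
a=snapshot("side")[110:220,220:360,::-1]
cv2.imwrite("pics/p.png",cv2.resize(a,None,fx=4,fy=4,interpolation=cv2.INTER_CUBIC))
E
```

```text
clock: 7.37
tool_pos: [0.6282, -0.2249, 0.0769]
eef_rot: [-0.449, 0.547, -0.547, 0.448]
contact_force: [-10.6, 2.0, 21.1]
opening: 0.58
t 7.3667 pos [ 0.6282 -0.2249  0.0769] F [-10.6   2.   21.1] jaw deg -11.3 open 0.58
tool shift [-0.4153 -0.0736 -0.0721] 
 [[-0.196 -0.002  0.981]
 [-0.981 -0.001 -0.196]
 [ 0.001 -1.    -0.002]]
```

View pics/p.png

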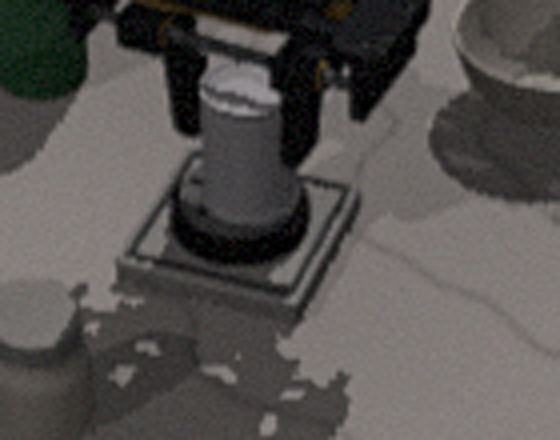

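The tumbler sits on the plate, which is at its stop: the force rose to 21 N with no further travel and was held for 1 s. Now I'll lift and carry it to the rack.

```bash
python3 -m handwheel '[[[0,-0.02,0,0,0,0],[0,-0.045,0,0,0,0],[0,-0.07,0,0,0,0],[0,-0.085,0,0,0,0],[-0.02,-0.085,-0.003,0,0,0],[-0.05,-0.085,-0.009,0,0,0],[-0.085,-0.085,-0.015,0,0,0],[-0.12,-0.085,-0.02,0,0,0],[-0.155,-0.085,-0.026,0,0,0],[-0.19,-0.085,-0.032,0,0,0],[-0.225,-0.085,-0.038,0,0,0],[-0.26,-0.085,-0.045,0,0,0]]]' >/dev/null
python3 -m handwheel '[[[-0.035,0,-0.006,0,0,0],[-0.07,0,-0.012,0,0,0],[-0.1,0,-0.018,0,0,0],[-0.13,0,-0.022,0,0,0],[-0.145,0,-0.025,0,0,0],[-0.155,0,-0.026,0,0,0],[-0.155,0,-0.026,0,0,0],[-0.155,0,-0.026,0,0,0],[-0.155,0,-0.026,0,0,0],[-0.155,0,-0.026,0,0,0]]]'
python3 - <<'E'
from h import *;shift(.639,.1966,.047)
from plant import *; import cv2
a=snapshot("side")[180:420,120:400,::-1];b=snapshot("top")[140:300,110:320,::-1]
a=cv2.resize(a,(450,386));b=cv2.resize(b,(350,267));b=cv2.copyMakeBorder(b,0,119,0,0,0)
cv2.imwrite("pics/r.png",np.hstack([a,b]))
E
```

```text
clock: 9.25
tool_pos: [0.6415, 0.1928, 0.1586]
eef_rot: [0.448, -0.547, 0.548, -0.447]
contact_force: [-0.2, -0.3, -1.6]
opening: 0.585
t 9.25 pos [0.6415 0.1928 0.1586] F [-0.2 -0.3 -1.6] jaw deg -11.5 open 0.585
tool shift [-0.0035  0.1116 -0.0033] 
 [[-0.199  0.     0.98 ]
 [-0.98  -0.002 -0.199]
 [ 0.002 -1.     0.001]]
```

View pics/r.png

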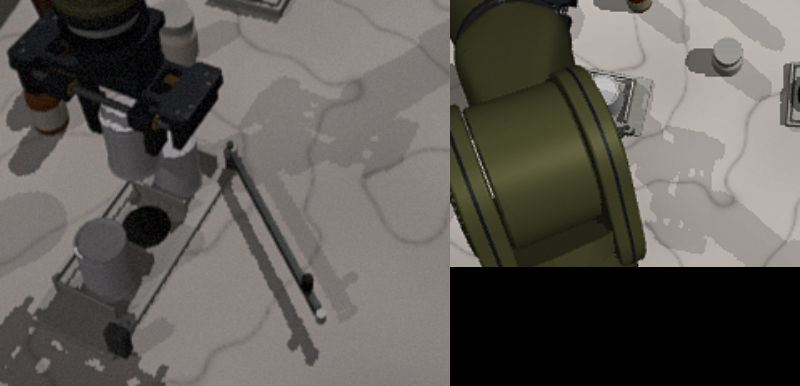

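```bash
python3 -m handwheel '[[[-0.004,0.01,-0.003,0,0,0],[-0.004,0.025,-0.003,0,0,0],[-0.004,0.04,-0.003,0,0,0],[-0.004,0.055,-0.003,0,0,0],[-0.004,0.065,-0.003,0,0,0],[-0.004,0.07,-0.003,0,0,0],[-0.004,0.075,-0.003,0,0,0],[-0.004,0.08,-0.003,0,0,0],[-0.004,0.08,-0.003,0,0,0]]]' >/dev/null
python3 - <<'E'
from h import *;shift(.639,.197,.047)
from plant import *; import cv2
a=snapshot("side")[230:400,130:330,::-1]
cv2.imwrite("pics/r2.png",cv2.resize(a,None,fx=3.5,fy=3.5,interpolation=cv2.INTER_CUBIC))
E
```

```text
t 10.1 pos [0.6385 0.2003 0.0781] F [-0.1 -0.6 -1.8] jaw deg -11.3 open 0.581
tool shift [0.0032 0.0311 0.0011] 
 [[-0.195 -0.001  0.981]
 [-0.981 -0.    -0.195]
 [ 0.    -1.    -0.001]]
```

View pics/r2.png

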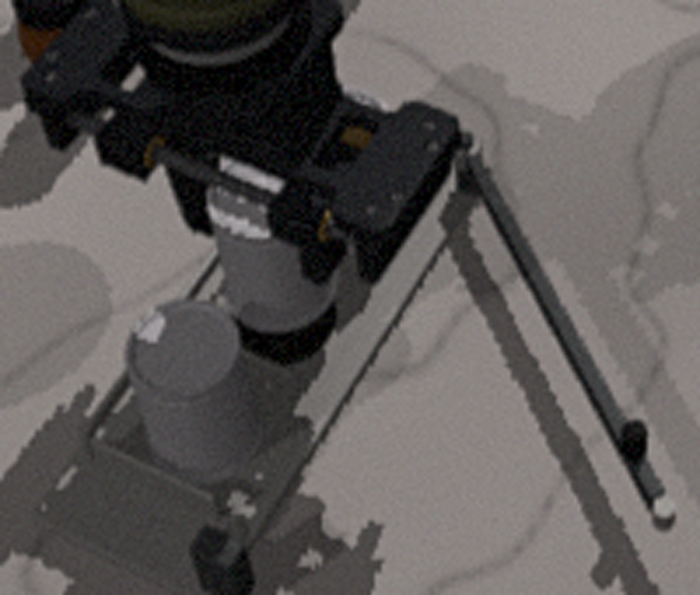

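```bash
python3 -m handwheel '[[[0,0,0,0,0,0],[0,0,0,0,0,0],[0,0,0,0,0,0]]]' >/dev/null; python3 -c "
from h import *
for v in (285,295,305): print(ray('side',130+281/3.5,230+v/3.5,.04))
shift(.639,.197,.047)"
```

```text
[0.63633733 0.19807109]
[0.63426131 0.20349516]
[0.63220352 0.2088716 ]
t 10.4 pos [0.6392 0.2006 0.0793] F [-0.2 -0.3 -1.3] jaw deg -11.3 open 0.587
tool shift [0.0035 0.0323 0.0005] 
 [[-0.195  0.001  0.981]
 [-0.981  0.    -0.195]
 [-0.001 -1.     0.001]]
```

```bash
python3 -m handwheel '[[[0.003,0.004,0,0,0,0],[0.003,0.01,0,0,0,0],[0.003,0.016,0,0,0,0],[0.003,0.02,0,0,0,0],[0.003,0.024,0,0,0,0],[0.003,0.027,0,0,0,0],[0.003,0.029,0,0,0,0],[0.003,0.031,0,0,0,0],[0.003,0.032,0,0,0,0],[0.003,0.032,0,0,0,0],[0.003,0.032,0,0,0,0],[0.003,0.032,0,0,0,0]]]' >/dev/null;  python3 -c "
from h import *
shift(.639,.197,.047)"
```

```text
t 11.4 pos [0.6382 0.1976 0.0471] F [-0.6 -0.9  2.5] jaw deg -11.3 open 0.58
tool shift [0.0004 0.0001 0.0009] 
 [[-0.195  0.     0.981]
 [-0.981  0.    -0.195]
 [-0.    -1.     0.   ]]
```

```bash
python3 -m handwheel '[[[0,0,0,0,0,0],[0,0,0,0,0,0],[0,0,0,0,0,0],[0,0,0,0,0,0],[0,0,0,0,0,0],[0,0,0,0,0,0],[0,0,0,0,0,0],[0,0,0,0,0,0]]]' 0.7
python3 -m handwheel '[[[0,-0.01,0,0,0,0],[0,-0.025,0,0,0,0],[0,-0.045,0,0,0,0],[0,-0.07,0,0,0,0],[0,-0.1,0,0,0,0],[0,-0.11,0,0,0,0],[0,-0.11,0,0,0,0],[0,-0.11,0,0,0,0]]]' 
python3 - <<'E'
from h import *
hg=np.array([.572,.0934])
for th in (.698,):
    d=np.array([-np.sin(th),np.cos(th)]); n=np.array([-d[1],d[0]])  # outward (-x side)
    print("bar pt",hg+.17*d,"start",hg+.17*d+.045*n)
    p=hg+.17*d+.045*n; shift(*p,.034)
from plant import *; import cv2
a=snapshot("side")[230:400,130:330,::-1]
cv2.imwrite("pics/r3.png",cv2.resize(a,None,fx=3.5,fy=3.5,interpolation=cv2.INTER_CUBIC))
E
```

```text
clock: 12.07
tool_pos: [0.6382, 0.1975, 0.0467]
eef_rot: [0.448, -0.547, 0.547, -0.449]
contact_force: [-0.1, 0.2, -0.4]
opening: 0.85
clock: 12.73
tool_pos: [0.6384, 0.1975, 0.1576]
eef_rot: [0.448, -0.546, 0.547, -0.449]
contact_force: [-1.1, 0.0, -0.1]
opening: 0.846
bar pt [0.46274326 0.22364195] start [0.42826745 0.19472104]
t 12.7333 pos [0.6384 0.1975 0.1576] F [-1.1  0.  -0.1] jaw deg -11.3 open 0.846
tool shift [ 0.0438  0.1233 -0.2057] 
 [[-0.195  0.001  0.981]
 [-0.981  0.    -0.195]
 [-0.001 -1.     0.001]]
```

View pics/r3.png

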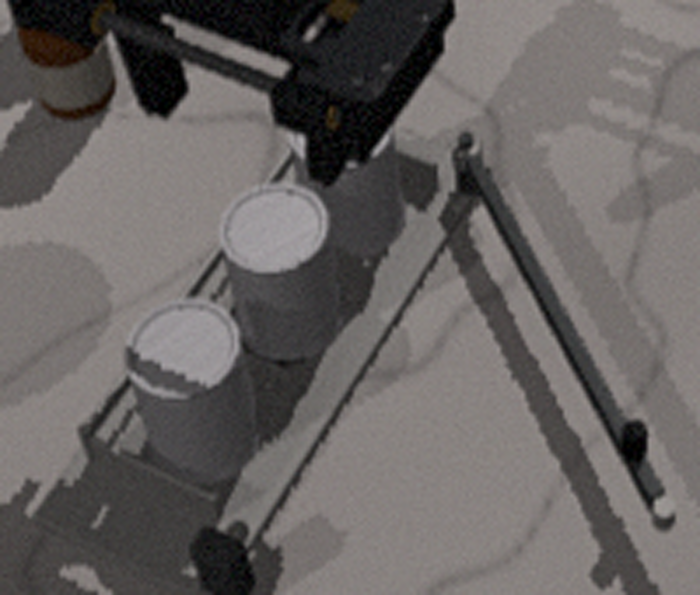

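The rinsed tumbler stands upright in the middle bay (top at (274,228)) and the neighbours haven't moved. I'll shut the fingers and go to the outer side of the bar.

```bash
python3 -m handwheel '[[[0.008,0,-0.035,0,0,0],[0.016,0,-0.075,0,0,0],[0.024,0,-0.115,0,0,0],[0.032,0,-0.155,0,0,0],[0.044,0,-0.19,0,0,0],[0.044,0,-0.206,0,0,0],[0.044,0.03,-0.206,0,0,0],[0.044,0.06,-0.206,0,0,0],[0.044,0.09,-0.206,0,0,0],[0.044,0.11,-0.206,0,0,0],[0.044,0.12,-0.206,0,0,0],[0.044,0.123,-0.206,0,0,0]]]' -1
python3 -m handwheel '[[[0,0,0,0,0,0],[0,0,0,0,0,0],[0,0,0,0,0,0]]]' > /dev/null
python3 - <<'E'
from h import *
from plant import *; import cv2
s=r.get_state()["tool_pos"]
shift(*s)
p0=np.array([.639,.1967]);X=np.array([.981,-.1957]);Y=np.array([.1957,.981]);hg=p0-.045*X-.115*Y
c=np.array([.6384,.1975]);print("cup",ray("side",130+274/3.5,230+228/3.5,.083))
for k in (.9,.7,.5,.3,.15,.0):
    d=-np.sin(k)*X+np.cos(k)*Y; n=-np.cos(k)*X-np.sin(k)*Y
    # closed fingers 35 (z) x 18 (x): support distance along n
    sup=.0175*np.cos(k)+.010*np.sin(k)
    p=hg+.17*d+(.004+sup)*n
    e=p-s[:2];print(k,p.round(4),"tool x,z",(-(e@Y)).round(4),(e@X).round(4))
a=snapshot("side")[230:400,130:370,::-1]
cv2.imwrite("pics/r4.png",cv2.resize(a,None,fx=3,fy=3,interpolation=cv2.INTER_CUBIC))
E
```

```text
clock: 13.78
tool_pos: [0.4254, 0.1936, 0.0309]
eef_rot: [-0.451, 0.547, -0.546, 0.447]
contact_force: [-0.1, 0.7, 0.4]
opening: 0.005
t 14.0333 pos [0.4278 0.1946 0.0342] F [0.2 0.8 0. ] jaw deg -11.3 open 0.004
tool shift [0. 0. 0.] 
 [[-0.196  0.001  0.981]
 [-0.981  0.    -0.196]
 [-0.    -1.     0.   ]]
cup [0.63586711 0.19470855]
0.9 [0.4451 0.2077] tool x,z -0.0163 0.0144
0.7 [0.4695 0.2302] tool x,z -0.0431 0.0339
0.5 [0.4985 0.2478] tool x,z -0.0661 0.059
0.3 [0.5313 0.2594] tool x,z -0.0839 0.0889
0.15 [0.5575 0.2636] tool x,z -0.0932 0.1138
0.0 [0.5845 0.2637] tool x,z -0.0985 0.1402
```

View pics/r4.png

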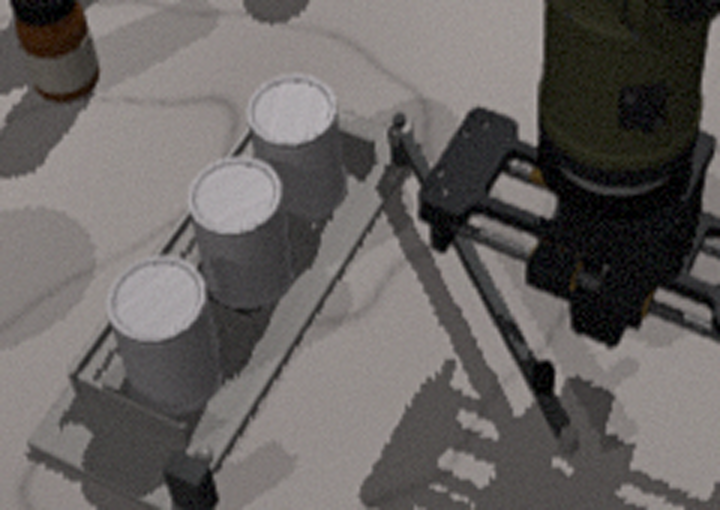

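All three tumblers are seated, and the shut fingers are outside the bar. I'll sweep it in along the arc.

```bash
python3 -m handwheel '[[[-0.008,0,0.007,0,0,0],[-0.016,0,0.014,0,0,0],[-0.026,0,0.021,0,0,0],[-0.035,0,0.028,0,0,0],[-0.043,0,0.034,0,0,0],[-0.05,0,0.042,0,0,0],[-0.058,0,0.05,0,0,0],[-0.066,0,0.059,0,0,0],[-0.072,0,0.069,0,0,0],[-0.078,0,0.079,0,0,0],[-0.084,0,0.089,0,0,0],[-0.087,0,0.095,0,0,0]]]'
python3 -m handwheel '[[[-0.002,0,0.006,0,0,0],[-0.004,0,0.012,0,0,0],[-0.006,0,0.018,0,0,0],[-0.007,0,0.023,0,0,0],[-0.007,0,0.026,0,0,0],[-0.007,0,0.026,0,0,0],[-0.007,0,0.026,0,0,0]]]'
python3 - <<'E'
from h import *
from plant import *; import cv2
shift(.5845,.2637,.034)
a=snapshot("side")[230:400,130:370,::-1]
cv2.imwrite("pics/r5.png",cv2.resize(a,None,fx=3,fy=3,interpolation=cv2.INTER_CUBIC))
E
```

```text
clock: 15.08
tool_pos: [0.5393, 0.2615, 0.0347]
eef_rot: [0.448, -0.547, 0.547, -0.449]
contact_force: [0.3, 0.3, -0.5]
opening: 0.001
clock: 15.67
tool_pos: [0.5646, 0.2629, 0.0336]
eef_rot: [0.449, -0.547, 0.547, -0.448]
contact_force: [0.4, 0.6, 0.6]
opening: 0.006
t 15.6667 pos [0.5646 0.2629 0.0336] F [0.4 0.6 0.6] jaw deg -11.3 open 0.006
tool shift [-0.0047 -0.0004  0.0194] 
 [[-0.196 -0.     0.981]
 [-0.981 -0.    -0.196]
 [ 0.    -1.    -0.   ]]
```

View pics/r5.png

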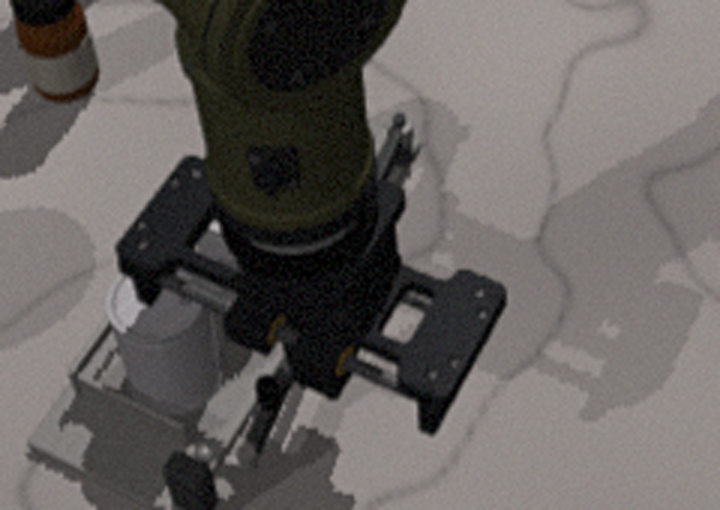

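The bar is almost shut and the body is clear above the cups. I'll push it on in small steps.

```bash
python3 -m handwheel '[[[-0.001,0,0.003,0,0,0],[-0.001,0,0.006,0,0,0],[-0.002,0,0.009,0,0,0],[-0.002,0,0.012,0,0,0],[-0.002,0,0.014,0,0,0],[-0.002,0,0.016,0,0,0],[-0.002,0,0.018,0,0,0],[-0.002,0,0.019,0,0,0],[-0.002,0,0.019,0,0,0]]]'
python3 -m handwheel '[[[0,0,0.001,0,0,0],[0,0,0.002,0,0,0],[0,0,0.003,0,0,0],[0,0,0.003,0,0,0],[0,0,0.003,0,0,0]]]'
```

```text
clock: 16.47
tool_pos: [0.5785, 0.2627, 0.0334]
eef_rot: [-0.452, 0.548, -0.544, 0.447]
contact_force: [-10.7, 1.1, 6.8]
opening: 0.004
clock: 16.88
tool_pos: [0.5842, 0.2619, 0.0336]
eef_rot: [-0.45, 0.547, -0.545, 0.448]
contact_force: [-2.8, 0.3, 1.3]
opening: 0.002
```

```bash
python3 -m handwheel '[[[0,0,0.001,0,0,0],[0,0,0.002,0,0,0],[0,0,0.002,0,0,0],[0,0,0.002,0,0,0],[0,0,0.002,0,0,0]]]'
python3 -m handwheel '[[[0,0,-0.01,0,0,0],[0,0,-0.03,0,0,0],[0,0,-0.06,0,0,0],[0,0,-0.09,0,0,0],[0,-0.03,-0.12,0,0,0],[0,-0.06,-0.15,0,0,0],[0.03,-0.1,-0.17,0,0,0],[0.06,-0.12,-0.18,0,0,0],[0.09,-0.12,-0.18,0,0,0],[0.12,-0.12,-0.18,0,0,0],[0.15,-0.12,-0.18,0,0,0],[0.18,-0.12,-0.18,0,0,0]]]'
python3 -m handwheel '[[[0,0,0,0,0,0],[0,0,0,0,0,0],[0,0,0,0,0,0],[0,0,0,0,0,0]]]'
python3 - <<'E'
from h import *
from plant import *; import cv2
a=snapshot("side")[150:400,130:370,::-1];b=snapshot("top")[150:260,110:240,::-1]
a=cv2.resize(a,(384,400));b=cv2.resize(b,(416,352));b=cv2.copyMakeBorder(b,0,48,0,0,0)
cv2.imwrite("pics/f.png",np.hstack([a,b]))
E
```

```text
clock: 17.3
tool_pos: [0.5883, 0.2609, 0.0337]
eef_rot: [-0.449, 0.547, -0.546, 0.449]
contact_force: [-3.5, 2.9, 0.8]
opening: 0.008
clock: 18.3
tool_pos: [0.3782, 0.1173, 0.1544]
eef_rot: [0.447, -0.546, 0.548, -0.449]
contact_force: [1.3, -0.5, 0.0]
opening: 0.003
clock: 18.63
tool_pos: [0.3782, 0.1203, 0.1538]
eef_rot: [0.448, -0.546, 0.547, -0.45]
contact_force: [0.5, 0.3, 0.5]
opening: 0.01
```

View pics/f.png

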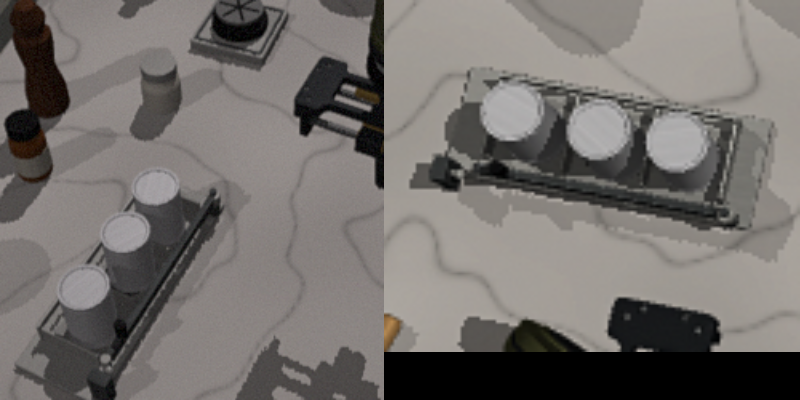

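The bar lies along the rack's front with its tip at the catch. I'll check its angle from the peg and tip pixels.

```bash
python3 - <<'E'
from h import *
p0=np.array([.639,.1967]);X=np.array([.981,-.1957]);Y=np.array([.1957,.981])
f=lambda p:(round((p-p0)@X*1e3,1),round((p-p0)@Y*1e3,1))
s=lambda u,v,z:f(ray("side",130+u/1.6,150+v/1.6,z)); t=lambda u,v,z:f(ray("top",110+(u-384)/3.2,150+v/3.2,z))
print("expect peg (-45,80) tip (-45,110) hinge (-45,-115)")
print("peg",s(121,324,.061),t(494,168,.061)); print("hinge",s(214,197,.042),t(730,216,.042)); print("tip",s(105,359,.04))
print("cup centre",s(126,233,.083),t(599,130,.083), "cups", t(512,112,.083),t(678,142,.083), s(85,287,.083),s(156,188,.083))
import cv2
from plant import *
a=snapshot("side")[300:400,160:270,::-1]
cv2.imwrite("pics/f2.png",cv2.resize(a,None,fx=6,fy=6,interpolation=cv2.INTER_CUBIC))
E
```

```text
expect peg (-45,80) tip (-45,110) hinge (-45,-115)
peg (np.float64(-47.0), np.float64(79.9)) (np.float64(-46.5), np.float64(80.0))
hinge (np.float64(-47.0), np.float64(-110.8)) (np.float64(-45.3), np.float64(-119.9))
tip (np.float64(-44.7), np.float64(110.0))
cup centre (np.float64(-3.9), np.float64(-2.1)) (np.float64(-2.2), np.float64(-4.6)) cups (np.float64(-1.2), np.float64(69.7)) (np.float64(0.4), np.float64(-70.9)) (np.float64(-2.3), np.float64(70.6)) (np.float64(-1.3), np.float64(-66.8))
```

View pics/f2.png

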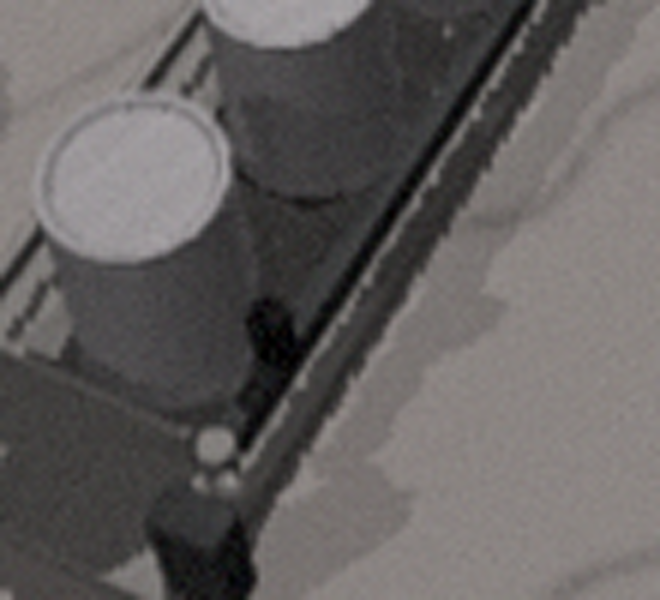

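The tip is seated behind the roller: the peg and tip read x ≈ -45 to -47 mm, and an unlatched tip would be at -53 or beyond. I'll hand the job in.

```bash
python3 -c "
from plant import job,r; print(r.get_state()['contact_force']); print(job.finish_job())"
```

```text
[0.38114925 0.48502271 0.22685321]
the job is handed in; nothing more can be done
None
```

The job is handed in at about 19 s on the robot's clock; it reported no verdict.

**What I did:**
- **Rinse:** I gripped the tumbler and pressed it, upside down, onto the rinser plate. The plate was at its stop, since the force rose from 11 to 21 N with no further travel, and I held it there for about 1 s.
- **Place:** I set it upside down on the pad in the middle bay and let go while the keeper bar was still open.
- **Keeper:** I swung the bar shut with the closed fingers. The force rose to about 11 N and then fell as the bar passed the roller.

**Last checks:**
- **Keeper bar:** its tip measured at x ≈ -45 mm in the rack's frame, the fully shut position. The peg read -46.5 to -47 mm, within measuring error.
- **Tumbler:** it looked upright, about 4–5 mm from the pad's centre (12 mm allowed).
- **Other items:** the neighbouring tumblers read within about 3 mm of their bay centres. The salt jar looked undisturbed. I did not measure the bowl again, but the arm never came near it on purpose.
- **Rinser plate and arm:** I did not measure the plate again after lifting off. The arm was clear of everything, and the wrist force was about 0.6 N, which is within the sensor's noise.

No check failed. The only disagreement was 2–9 mm between the two cameras on some points, mostly the hinge.

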